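# Finish the last crisscross pass on a vacuum chamber lid

## Robot

A 6-joint arm with a two-finger parallel gripper is mounted at the origin on a cart in front of the work surface, level with it; the furniture and walls round the work are solid. World frame = base frame: x ahead of the robot, y to its left, z up, the work surface at z = 0. Lengths are in m, angles in rad, forces in N, time in s.
With the tool pointing down it reaches from about 0.325 to 0.9 m from the base axis. Payload 3.5 kg.
Tool frame: the origin (TCP) lies at the very end of the fingers, on their centre line; the grasp point (between the pads) lies 19 mm behind it; z points along the fingers, y is the line along which they close (so a half turn about z gives the same grasp; the last joint's range is limited). The gripper opens to 85 mm and grips with 20 to 120 N. Pads are 22 mm wide; open, the fingers measure 114 mm over their backs; the gripper's body (76 mm by 85 mm) begins 54 mm behind the grasp point. The pads swing forward as they close: fully open they stand 13 mm farther back than shut.
Start: joints at [1.206, 0.276, -0.026, 1.268, 0, 1.467], TCP at [0.162, 0.604, 0.231] pointing down, gripper open.
Joint ranges: [-3.12, 3.12], [-0.85, 1.88], [-1.08, 1.24], [-1.95, 2.15], [-1.57, 1.53], [-3.14, 3.14]. Speed limits (rad/s): [2.57, 2.57, 3.14, 3.14, 3.14, 3.14].

## Interface

Orientations are given as a unit quaternion [w, x, y, z].
In Python, from plant import telemetry, grab_frame, camera_model, order gives the robot as it stands.
- The arm moves only by the shell command python3 -m jog 'ROWS' [FORCE]. ROWS is JSON, a list of rows, each an object of numbers: "dx", "dy", "dz": the shift along the world's x, y, z each as a share of 500 mm, from -1 to 1; "rx", "ry", "rz": the turn, a rotation vector about the world's x, y, z each as a share of 90 degrees, from -1 to 1; "claw": the finger opening in mm, from 0 to 85.4. A call has 1 to 8 rows; each row is the pose to reach, as a shift and turn from the pose commanded when the call began; what a row does not reach only later rows make up. A row lasts 1/8 s, in which the tool goes at most 62.5 mm and 10.7 degrees, less where a joint would pass 70% of its speed; a pose out of reach is approached as far as the arm can. A call with a number of a shift or a turn outside -1 to 1 is refused whole. A call with a gripper value outside its range is refused whole. The fingers move at their own pace and stop on an object; FORCE is the grip in N (left out, the last holds). Time passes only in rows, so rows that repeat a pose let the fingers close. It gives the time, the measured TCP pose, the force, the opening and the grip force at its end, in the units of the state.
- telemetry.sense(): the state, without advancing time (a new reading comes with each control period).
- grab_frame(name): name is "scene" or "side" or "wrist"; returns the picture (480x640x3 uint8, red, green, blue); there is no depth.
- camera_model(name): a dict with "camera_matrix" (3x3 intrinsics, pixels), "world_from_camera" (4x4, takes a point from camera to world coordinates). Camera axes: x right, y down, z forward; pixel columns grow to the right and rows downward; lengths in m; the calibration is good to about 2 mm. A picture is of the moment at which its call begins: read the wrist's pose just before it. camera_model takes no time and is no camera call; for the wrist camera it gives the pose at the moment of the call.
- order.finish_job(): hands the job in; it is judged then, once.
The state is a dict: "time_s": time; "joints": joint angles; "joint_vel": joint speeds; "joint_efforts": joint torques, N m; "tcp_pos": TCP position; "orientation": TCP orientation; "contact_force": force on the tool from outside, world axes, zero at the start; "ft_torque": the same for the moment, N m; "opening": opening from 0.0 (shut) to 1.0 (fully open); "grip_force": force on a finger pad.
Only numpy, scipy, OpenCV 4.12 (cv2) and the standard library are available. Lean on these libraries where they do the work, as an engineer would, in place of code of your own. Each camera call takes 0.05 s, during which the arm holds its last target. There are 200 camera calls.

## Task

The lid of the small round vacuum chamber is being tightened crosswise: the last pass has begun and one wing bolt is already fully tight, its blade in line with the marks on the lid. Finish the pass by turning each of the other three clockwise until it is fully home, its blade in line with its own marks: first the bolt straight across from the tight one, and only then the remaining two, one after the other.

Things in the scene. Friction and masses are not known exactly. Their poses are not given: they have to be found in the camera images.
- chamber: round aluminium vacuum chamber fixed on the worktop; lid 184 mm across, its top at 45 mm, glass window in the middle, capped stub low on the side. Origin: underside centre, z up. Four equal dark wing bolts stand on the lid, upright axes 66 mm from the chamber's axis: the tight one at +x (fixed). Black marks inside and outside each bolt point to the chamber's axis: the blade's tight direction.
- wing_c (a joint): bolt across from the tight one, at -x of the chamber; rad, grows clockwise seen from above. 1.4 = at its stop, fully home, blade in line with its marks and the chamber's axis; at q the blade is 1.4 - q anticlockwise of that line. Starts 0.15 to 0.55, so one grasp is enough. Stiff (0.12 N m), stays where left.
- wing_b (a joint): the same for the bolt at +y of the chamber. Every bolt's head is an upright flat blade, 36 mm long, 12 mm thick, 26 mm high, centred on the bolt's axis, from 58 to 84 mm above the worktop (middle 71 mm); grip it across its thickness from above.
- wing_d (a joint): the same for the bolt at -y of the chamber, with the same head; wing_b and wing_d come after wing_c, in either order

How it is judged:
By the outcome, as a careful person would: the job done as asked, in the order asked, and still so for the second after the job is handed in, with the robot touching nothing.
It also fails if it takes over 58 s, if anything falls off the work surface, if the arm or the gripper's body presses on something with over 40 N, if the wrist force passes 120 N, or if a joint passes its speed limit or range.

## Working session

There is one attempt and no reset: what is moved stays moved. The work goes in short steps, Python scripts to look and compute and a shell command to move; the robot and the scene stay as the last step left them, time stands still between calls to the robot, and variables do not carry over. Pictures are saved under pics/ and viewed, at most 10 in all, crops included, and the job is handed in when it is done.

```bash
mkdir -p pics; ls; python3 - <<'E'
from plant import telemetry, grab_frame, camera_model
import cv2
print(telemetry.sense())
for n in ("scene","wrist"):
    m=camera_model(n);print(n,m)
    cv2.imwrite(f"pics/{n}0.png",grab_frame(n)[:,:,::-1])
E
```

```text
pics
{'time_s': 0.0, 'joints': array([ 1.20560440e+00,  2.77153760e-01, -2.79306341e-02,  1.26801511e+00,
       -4.28088278e-05,  1.46745017e+00]), 'joint_vel': array([-9.99784398e-04,  8.41592379e-04,  2.02551095e-03, -5.41180232e-05,
       -5.86226133e-05, -4.25395284e-04]), 'joint_efforts': array([ 9.68271070e-05, -4.45508373e+01,  2.95206892e+01,  1.64823473e-02,
       -2.76305724e-05,  4.98712325e-06]), 'tcp_pos': array([0.16148835, 0.60293852, 0.2301234 ]), 'orientation': array([-2.46501244e-04,  1.30549077e-01,  9.91441179e-01, -1.12510218e-03]), 'contact_force': array([-1.23059575, -0.58616635,  0.42054819]), 'ft_torque': array([-0.00520368, -0.02579557, -0.00336132]), 'grip_force': 0.0, 'opening': 0.9998335715416108}
scene {'camera_matrix': array([[475.70557181,   0.        , 311.11143468],
       [  0.        , 475.70557181, 240.1530059 ],
       [  0.        ,   0.        ,   1.        ]]), 'world_from_camera': array([[ 0.47648937, -0.60076404,  0.64190377, -0.01619004],
       [-0.87917729, -0.3274836 ,  0.34612395,  0.03716969],
       [ 0.00227413, -0.7292716 , -0.68422055,  0.64276723],
       [ 0.        ,  0.        ,  0.        ,  1.        ]])}
wrist {'camera_matrix': array([[419.41688137,   0.        , 317.73705173],
       [  0.        , 419.41688137, 246.38140931],
       [  0.        ,   0.        ,   1.        ]]), 'world_from_camera': array([[ 0.25758729,  0.9178354 ,  0.30203803,  0.08332053],
       [ 0.96625301, -0.24403958, -0.08246091,  0.62361348],
       [-0.00197631,  0.31308604, -0.94972271,  0.37285961],
       [ 0.        ,  0.        ,  0.        ,  1.        ]])}
```

View pics/scene0.png

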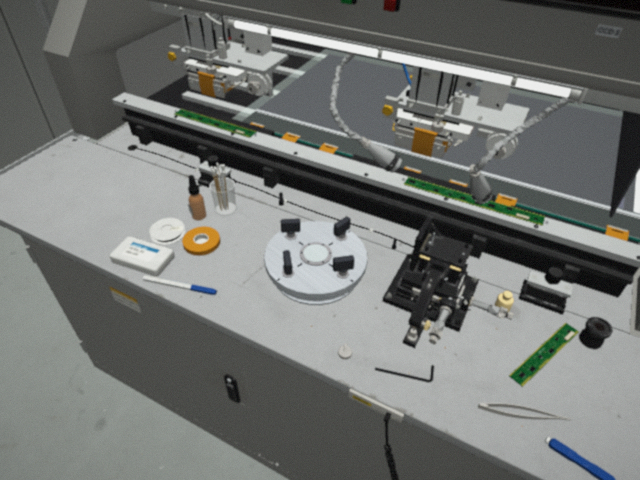

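View pics/wrist0.png

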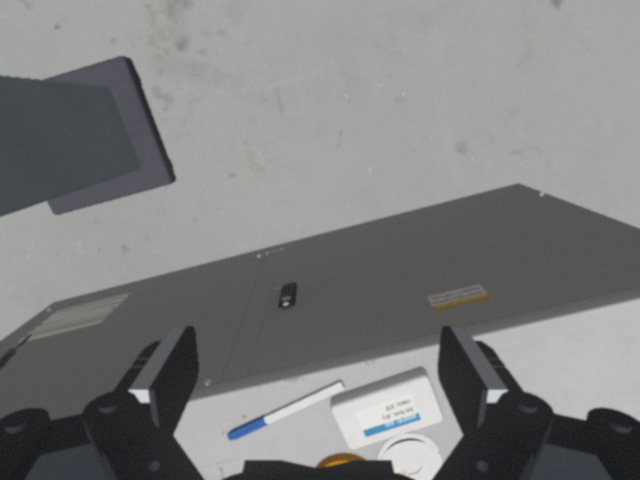

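The scene view shows the chamber at about (316,255), with wing bolts at (290,225), (342,226), (287,261) and (343,263). The wrist view shows only the cart, floor and bench edge.

```bash
cat > h.py <<'E'
import numpy as np, cv2
from plant import telemetry, grab_frame, camera_model
def ray(m,uv,z):
    T=m["world_from_camera"]; d=T[:3,:3]@np.linalg.solve(m["camera_matrix"],[*uv,1.])
    return (T[:3,3]+d*(z-T[2,3])/d[2])[:2]
E
python3 - <<'E'
from h import *
m=camera_model("scene"); im=cv2.imread("pics/scene0.png")
cv2.imwrite("pics/crop.png",cv2.resize(im[190:310,235:395],None,fx=5,fy=5,interpolation=cv2.INTER_CUBIC))
print("c",ray(m,(316,254),.045))
for p in [(290,225),(342,226),(287,261),(343,263)]: print(p,ray(m,p,.071).round(3))
E
```

```text
c [0.51708103 0.31473655]
(290, 225) [0.537 0.379]
(342, 226) [0.58  0.295]
(287, 261) [0.456 0.338]
(343, 263) [0.497 0.253]
```

View pics/crop.png

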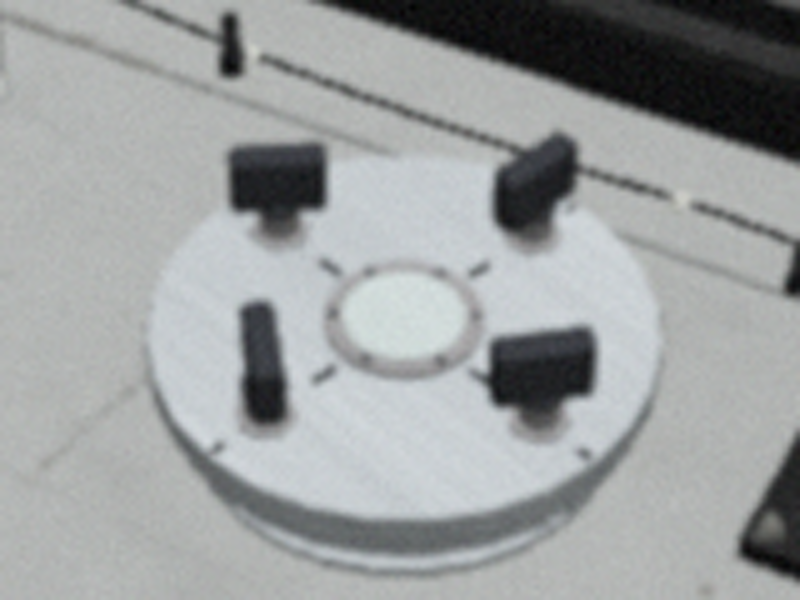

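The crop shows the upper-right bolt (535,185) in line with its mark, so it is the tight one. wing_c is at lower left (265,360), wing_b at upper left (278,178) and wing_d at lower right (543,365). Next I move above the chamber for a close look.

```bash
python3 -m jog '[{"dx":0.72,"dy":-0.58,"dz":0.02,"claw":40},{"dx":0.72,"dy":-0.58,"dz":0.02,"claw":40},{"dx":0.72,"dy":-0.58,"dz":0.02,"claw":40},{"dx":0.72,"dy":-0.58,"dz":0.02,"claw":40},{"dx":0.72,"dy":-0.58,"dz":0.02,"claw":40},{"dx":0.72,"dy":-0.58,"dz":0.02,"claw":40},{"dx":0.72,"dy":-0.58,"dz":0.02,"claw":40},{"dx":0.72,"dy":-0.58,"dz":0.02,"claw":40}]' 60
python3 -m jog '[{"claw":40},{"claw":40},{"claw":40},{"claw":40}]'
python3 - <<'E'
from h import *
import pickle
m=camera_model("wrist"); im=grab_frame("wrist")[:,:,::-1]
cv2.imwrite("pics/w1.png",im); pickle.dump(m,open("w1.pkl","wb")); print(telemetry.sense()["tcp_pos"])
E
```

```text
[0.16153354 0.60314147 0.23043146]invalid input at $[0]: expected keys dx, dy, dz, rx, ry, rz, claw
invalid input at $[0]: expected keys dx, dy, dz, rx, ry, rz, claw
```

View pics/w1.png

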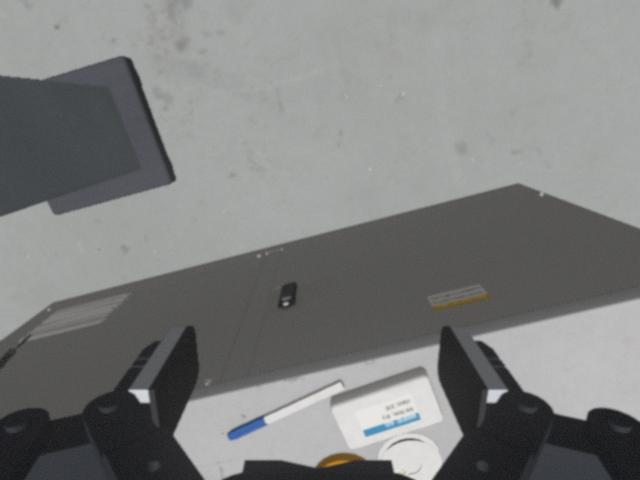

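The call was refused because every key is required, so the arm didn't move and the view is the same as before. I'll repeat it with full rows.

```bash
python3 -m jog '[{"dx":0.72,"dy":-0.58,"dz":0.02,"rx":0,"ry":0,"rz":0,"claw":40},{"dx":0.72,"dy":-0.58,"dz":0.02,"rx":0,"ry":0,"rz":0,"claw":40},{"dx":0.72,"dy":-0.58,"dz":0.02,"rx":0,"ry":0,"rz":0,"claw":40},{"dx":0.72,"dy":-0.58,"dz":0.02,"rx":0,"ry":0,"rz":0,"claw":40},{"dx":0.72,"dy":-0.58,"dz":0.02,"rx":0,"ry":0,"rz":0,"claw":40},{"dx":0.72,"dy":-0.58,"dz":0.02,"rx":0,"ry":0,"rz":0,"claw":40},{"dx":0.72,"dy":-0.58,"dz":0.02,"rx":0,"ry":0,"rz":0,"claw":40},{"dx":0.72,"dy":-0.58,"dz":0.02,"rx":0,"ry":0,"rz":0,"claw":40}]' 60 &&
python3 -m jog '[{"dx":0.03,"dy":0,"dz":0,"rx":0,"ry":0,"rz":0,"claw":40},{"dx":0.03,"dy":0,"dz":0,"rx":0,"ry":0,"rz":0,"claw":40},{"dx":0.03,"dy":0,"dz":0,"rx":0,"ry":0,"rz":0,"claw":40},{"dx":0.03,"dy":0,"dz":0,"rx":0,"ry":0,"rz":0,"claw":40}]' &&
python3 - <<'E'
from h import *
import pickle
m=camera_model("wrist"); im=grab_frame("wrist")[:,:,::-1]
cv2.imwrite("pics/w1.png",im); pickle.dump(m,open("w1.pkl","wb")); print(telemetry.sense()["tcp_pos"])
E
```

```text
time_s: 1.15
tcp_pos: [0.5239, 0.3114, 0.241]
orientation: [0.0, 0.132, 0.991, -0.0]
contact_force: [-0.9, -0.0, -0.5]
opening: 0.466
grip_force: 0.0
time_s: 1.65
tcp_pos: [0.5356, 0.3147, 0.2413]
orientation: [-0.0, 0.13, 0.992, -0.0]
contact_force: [0.1, 0.0, 0.1]
opening: 0.471
grip_force: 0.0
[0.53575851 0.3145611  0.24139188]
```

View pics/w1.png

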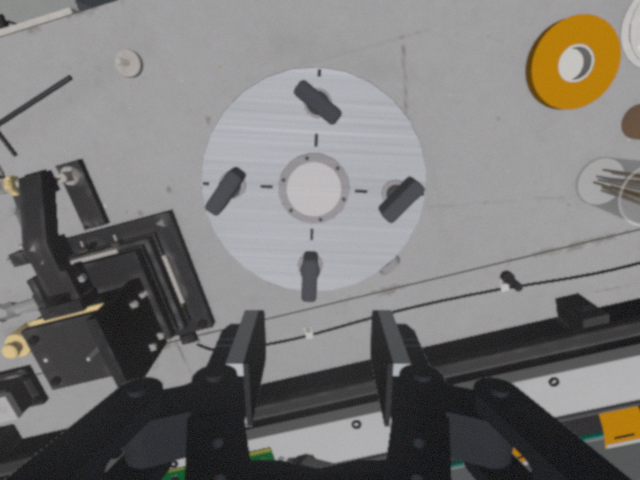

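The wrist view is clear: lid centre about (314,188), tight bolt at the bottom (310,275), wing_c at the top (318,103), wing_d on the left (226,190) and wing_b on the right (401,200).

```bash
cat > meas.py <<'E'
from h import *
def blade(m,im,uv,r=32,z=.071):
    g=im.max(axis=2); u,v=uv
    _,lab,st,ce=cv2.connectedComponentsWithStats((g<85).astype(np.uint8))
    ids=np.unique(lab[v-8:v+9,u-8:u+9]); k=max(ids[ids>0],key=lambda i:st[i,4])
    ys,xs=np.where(lab==k)
    P=np.array([ray(m,p,z) for p in zip(xs,ys)])*1000
    (c,s,a)=cv2.minAreaRect(P.astype(np.float32))
    w,V=np.linalg.eigh(np.cov(P.T)); d=V[:,1]
    if s[0]<s[1]: a+=90
    return np.array(c)/1000,P.mean(0)/1000,np.array(s),((a+90)%180)-90,np.degrees(np.arctan2(d[1],d[0]))
E
python3 - <<'E'
from meas import *
import pickle
m=pickle.load(open("w1.pkl","rb")); im=cv2.imread("pics/w1.png")
t,r,b,l=[ray(m,p,.045) for p in [(317,140),(361,191),(311,234),(266,186)]]
c=(t+r+b+l)/4; x=b-t; y=r-l
yaw=np.degrees(np.arctan2(x[1],x[0])); print("centre",c,"yaw",yaw,np.degrees(np.arctan2(y[1],y[0]))-90)
for n,p,a in [("tight",(310,275),0),("c",(318,103),180),("b",(401,200),90),("d",(226,190),-90)]:
    e=c+.066*np.array([np.cos(np.radians(yaw+a)),np.sin(np.radians(yaw+a))])
    print(n,e.round(4),*[np.round(v,4) for v in blade(m,im,p)])
E
```

```text
centre [0.51657491 0.31589825] yaw -18.60182354983368 -17.847623726350207
tight [0.5791 0.2948] [0.5715 0.2993] [0.5681 0.3006] [10.3638 24.3023] -7.2036 -179.5518
c [0.454 0.337] [0.4534 0.3356] [0.4532 0.3356] [35.0393 13.6046] 31.4903 -143.2153
b [0.5376 0.3785] [0.5347 0.3779] [0.5344 0.3787] [19.7524 34.5883] -60.5495 119.4392
d [0.4955 0.2533] [0.4971 0.2531] [0.4959 0.2542] [13.7481 39.0482] -51.2159 128.5581
```

```bash
python3 -m jog '[{"dx":-0.164,"dy":0.044,"dz":-0.15,"rx":0,"ry":0,"rz":0.544,"claw":40},{"dx":-0.164,"dy":0.044,"dz":-0.15,"rx":0,"ry":0,"rz":0.544,"claw":40},{"dx":-0.164,"dy":0.044,"dz":-0.15,"rx":0,"ry":0,"rz":0.544,"claw":40},{"dx":-0.164,"dy":0.044,"dz":-0.15,"rx":0,"ry":0,"rz":0.544,"claw":40},{"dx":-0.164,"dy":0.044,"dz":-0.15,"rx":0,"ry":0,"rz":0.544,"claw":40},{"dx":-0.164,"dy":0.044,"dz":-0.15,"rx":0,"ry":0,"rz":0.544,"claw":40}]' 60 &&
python3 - <<'E'
from h import *
import pickle
m=camera_model("wrist"); im=grab_frame("wrist")[:,:,::-1]
cv2.imwrite("pics/w2.png",im); pickle.dump(m,open("w2.pkl","wb")); s=telemetry.sense();print(s["tcp_pos"],s["joints"])
T=np.linalg.inv(m["world_from_camera"])
for p in [[.454,.337,.071,1],[*s["tcp_pos"],1]]:
    q=m["camera_matrix"]@(T@p)[:3]; print(q[:2]/q[2])
E
```

```text
time_s: 2.45
tcp_pos: [0.4543, 0.336, 0.1665]
orientation: [0.0, -0.292, 0.956, 0.0]
contact_force: [-0.6, -0.1, 0.2]
opening: 0.466
grip_force: 0.0
[0.4543973  0.33597217 0.16649658] [ 5.22251576e-01  2.13590566e-01 -2.48416864e-01  1.10858261e+00
  6.24502410e-05 -6.92698217e-02]
[319.21741174 250.96469988]
[317.31419815 330.98430601]
```

View pics/w2.png

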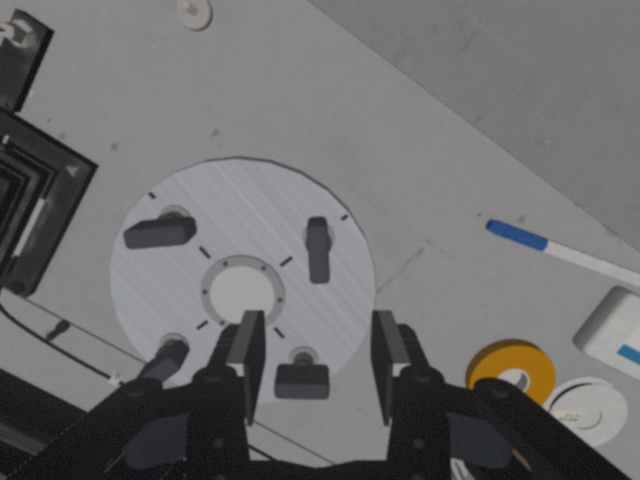

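wing_c appears at (318,250), upright in the image. That agrees with the predicted pixel and with the finger direction, so I go down and grip it.

```bash
python3 -m jog '[{"dx":0,"dy":0.002,"dz":-0.12,"rx":0,"ry":0,"rz":0,"claw":40},{"dx":0,"dy":0.002,"dz":-0.18,"rx":0,"ry":0,"rz":0,"claw":40},{"dx":0,"dy":0.002,"dz":-0.225,"rx":0,"ry":0,"rz":0,"claw":40},{"dx":0,"dy":0.002,"dz":-0.225,"rx":0,"ry":0,"rz":0,"claw":40}]' 60 && python3 -m jog '[{"dx":0,"dy":0,"dz":0,"rx":0,"ry":0,"rz":0,"claw":0},{"dx":0,"dy":0,"dz":0,"rx":0,"ry":0,"rz":0,"claw":0},{"dx":0,"dy":0,"dz":0,"rx":0,"ry":0,"rz":0,"claw":0},{"dx":0,"dy":0,"dz":0,"rx":0,"ry":0,"rz":0,"claw":0},{"dx":0,"dy":0,"dz":0,"rx":0,"ry":0,"rz":0,"claw":0}]' 60; python3 -c "
from h import *
s=telemetry.sense();print(s['ft_torque'])"
```

```text
time_s: 3.0
tcp_pos: [0.4528, 0.3357, 0.0519]
orientation: [-0.002, -0.292, 0.957, -0.001]
contact_force: [-0.1, 0.1, -0.4]
opening: 0.47
grip_force: 0.0
time_s: 3.62
tcp_pos: [0.4558, 0.3374, 0.0554]
orientation: [0.001, -0.292, 0.956, 0.0]
contact_force: [-0.7, -0.3, 6.7]
opening: 0.148
grip_force: 58.9
[-0.05487772  0.20218034 -0.01523543]
```

```bash
python3 -m jog '[{"dx":0,"dy":0,"dz":0,"rx":0,"ry":0,"rz":-0.11,"claw":0},{"dx":0,"dy":0,"dz":0,"rx":0,"ry":0,"rz":-0.22,"claw":0},{"dx":0,"dy":0,"dz":0,"rx":0,"ry":0,"rz":-0.33,"claw":0},{"dx":0,"dy":0,"dz":0,"rx":0,"ry":0,"rz":-0.44,"claw":0},{"dx":0,"dy":0,"dz":0,"rx":0,"ry":0,"rz":-0.52,"claw":0},{"dx":0,"dy":0,"dz":0,"rx":0,"ry":0,"rz":-0.55,"claw":0},{"dx":0,"dy":0,"dz":0,"rx":0,"ry":0,"rz":-0.55,"claw":0}]'; python3 -c "
from h import *
s=telemetry.sense();print(s['ft_torque'],s['joint_efforts'][5])"
python3 -m jog '[{"dx":0,"dy":0,"dz":0,"rx":0,"ry":0,"rz":-0.02,"claw":0},{"dx":0,"dy":0,"dz":0,"rx":0,"ry":0,"rz":-0.03,"claw":0},{"dx":0,"dy":0,"dz":0,"rx":0,"ry":0,"rz":-0.03,"claw":0}]'; python3 -c "
from h import *
s=telemetry.sense();print(s['ft_torque'],s['joint_efforts'][5])"
```

```text
time_s: 4.5
tcp_pos: [0.4561, 0.3357, 0.0554]
orientation: [0.002, 0.136, 0.991, -0.001]
contact_force: [0.0, -4.6, 8.4]
opening: 0.143
grip_force: 60.0
[-0.95118605  0.11636701  0.10737549] 0.13431617058813572
time_s: 4.88
tcp_pos: [0.4561, 0.3356, 0.0553]
orientation: [0.002, 0.159, 0.987, -0.001]
contact_force: [0.8, -4.3, 7.6]
opening: 0.146
grip_force: 59.9
[-1.06918917e+00 -1.22421094e-04  1.21025977e-01] 0.13261210173368454
```

```bash
for i in 1 2 3; do python3 -m jog '[{"dx":0,"dy":0,"dz":0,"rx":0,"ry":0,"rz":-0.015,"claw":0},{"dx":0,"dy":0,"dz":0,"rx":0,"ry":0,"rz":-0.015,"claw":0}]' | grep -E "orient|contact"; python3 -c "
from h import *
s=telemetry.sense();q=s['orientation'];print(s['ft_torque'],s['joint_efforts'][5],-2*np.degrees(np.arctan2(q[1],q[2])))"; done
```

```text
orientation: [0.002, 0.171, 0.985, -0.001]
contact_force: [-1.1, -5.5, 8.4]
[-1.03684231  0.05334737  0.04490046] 0.09557671844959259 -19.634460944913346
orientation: [0.002, 0.182, 0.983, -0.001]
contact_force: [-0.1, -4.2, 7.5]
[-1.09157263  0.02875457  0.11159895] 0.1061430643312633 -20.985977184974193
orientation: [0.002, 0.193, 0.981, -0.001]
contact_force: [-0.5, -4.2, 8.2]
[-1.13069074  0.04155889  0.25859776] 0.26142943650484085 -22.29930038574884
```

```bash
for i in 1 2; do python3 -m jog '[{"dx":0,"dy":0,"dz":0,"rx":0,"ry":0,"rz":-0.015,"claw":0},{"dx":0,"dy":0,"dz":0,"rx":0,"ry":0,"rz":-0.015,"claw":0}]' | grep -E "contact"; python3 -c "
from h import *
s=telemetry.sense();q=s['orientation'];print(s['ft_torque'],s['joint_efforts'][5],-2*np.degrees(np.arctan2(q[1],q[2])))"; done
```

```text
contact_force: [-0.2, -5.1, 7.5]
[-1.23266358  0.12665654  0.58065007] 0.6257978081703186 -23.576092430799562
contact_force: [0.2, -4.9, 8.2]
[-1.20028651  0.04564876  0.89663421] 0.9321305528283119 -24.85502039524108
```

The torque ramps to 0.9 N m, so wing_c is at its stop. I release it, rise and move over wing_b.

```bash
python3 -m jog '[{"dx":0,"dy":0,"dz":0,"rx":0,"ry":0,"rz":0,"claw":40},{"dx":0,"dy":0,"dz":0,"rx":0,"ry":0,"rz":0,"claw":40},{"dx":0,"dy":0,"dz":0,"rx":0,"ry":0,"rz":0,"claw":40},{"dx":0,"dy":0,"dz":0.1,"rx":0,"ry":0,"rz":0,"claw":40},{"dx":0,"dy":0,"dz":0.2,"rx":0,"ry":0,"rz":0,"claw":40}]' && python3 -m jog '[{"dx":0.163,"dy":0.085,"dz":0.05,"rx":0,"ry":0,"rz":-0.36,"claw":40},{"dx":0.163,"dy":0.085,"dz":0.05,"rx":0,"ry":0,"rz":-0.36,"claw":40},{"dx":0.163,"dy":0.085,"dz":0.05,"rx":0,"ry":0,"rz":-0.36,"claw":40},{"dx":0.163,"dy":0.085,"dz":0.05,"rx":0,"ry":0,"rz":-0.36,"claw":40},{"dx":0.163,"dy":0.085,"dz":0.05,"rx":0,"ry":0,"rz":-0.36,"claw":40}]' && python3 - <<'E'
from meas import *
import pickle
m=camera_model("wrist"); im=np.ascontiguousarray(grab_frame("wrist")[:,:,::-1])
cv2.imwrite("pics/w3.png",im); pickle.dump(m,open("w3.pkl","wb")); s=telemetry.sense();q=s['orientation'];print(s["tcp_pos"],s["joints"],-2*np.degrees(np.arctan2(q[1],q[2])))
T=np.linalg.inv(m["world_from_camera"])
for p in [[.5376,.3785,.071,1],[.4955,.2533,.071,1],[.454,.337,.071,1]]:
    r=m["camera_matrix"]@(T@p)[:3]; print(r[:2]/r[2])
E
```

```text
time_s: 6.75
tcp_pos: [0.454, 0.3363, 0.1539]
orientation: [-0.001, 0.216, 0.976, -0.001]
contact_force: [0.8, 0.8, 0.6]
opening: 0.474
grip_force: 0.0
time_s: 7.38
tcp_pos: [0.5356, 0.3789, 0.1782]
orientation: [-0.0, 0.479, 0.878, -0.001]
contact_force: [-0.7, 0.5, 0.4]
opening: 0.466
grip_force: 0.0
[0.53559108 0.37892369 0.17836068] [ 5.17254813e-01  3.61208910e-01 -2.39469376e-02  1.18671676e+00
  1.80480204e-05  1.51670462e+00] -57.26425606707204
[321.11832096 245.48545136]
[170.88936209 359.09240835]
[171.4355286  229.38281815]
```

View pics/w3.png

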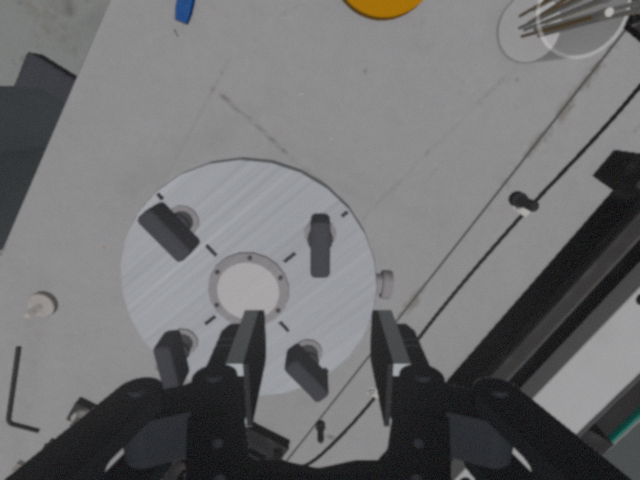

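wing_c (170,232) now lies along its marks. wing_b (320,245) is upright between the fingers, so I go down, grip and turn it.

```bash
python3 -m jog '[{"dx":0.003,"dy":0,"dz":-0.12,"rx":0,"ry":0,"rz":0,"claw":40},{"dx":0.003,"dy":0,"dz":-0.2,"rx":0,"ry":0,"rz":0,"claw":40},{"dx":0.003,"dy":0,"dz":-0.248,"rx":0,"ry":0,"rz":0,"claw":40},{"dx":0.003,"dy":0,"dz":-0.248,"rx":0,"ry":0,"rz":0,"claw":40}]' 60 && python3 -m jog '[{"dx":0,"dy":0,"dz":0,"rx":0,"ry":0,"rz":0,"claw":0},{"dx":0,"dy":0,"dz":0,"rx":0,"ry":0,"rz":0,"claw":0},{"dx":0,"dy":0,"dz":0,"rx":0,"ry":0,"rz":0,"claw":0},{"dx":0,"dy":0,"dz":0,"rx":0,"ry":0,"rz":0,"claw":0},{"dx":0,"dy":0,"dz":0,"rx":0,"ry":0,"rz":0,"claw":0}]' 60
```

```text
time_s: 7.92
tcp_pos: [0.5352, 0.3778, 0.0521]
orientation: [-0.002, 0.48, 0.877, -0.003]
contact_force: [0.5, 1.1, 0.1]
opening: 0.474
grip_force: 0.0
time_s: 8.55
tcp_pos: [0.5372, 0.3788, 0.0565]
orientation: [-0.0, 0.48, 0.877, -0.0]
contact_force: [-5.1, -2.9, 5.7]
opening: 0.142
grip_force: 58.6
```

```bash
python3 -m jog '[{"dx":0,"dy":0,"dz":0,"rx":0,"ry":0,"rz":-0.11,"claw":0},{"dx":0,"dy":0,"dz":0,"rx":0,"ry":0,"rz":-0.22,"claw":0},{"dx":0,"dy":0,"dz":0,"rx":0,"ry":0,"rz":-0.33,"claw":0},{"dx":0,"dy":0,"dz":0,"rx":0,"ry":0,"rz":-0.44,"claw":0},{"dx":0,"dy":0,"dz":0,"rx":0,"ry":0,"rz":-0.52,"claw":0},{"dx":0,"dy":0,"dz":0,"rx":0,"ry":0,"rz":-0.54,"claw":0},{"dx":0,"dy":0,"dz":0,"rx":0,"ry":0,"rz":-0.54,"claw":0}]'; for i in 1 2 3 4; do python3 -c "
from h import *
s=telemetry.sense();q=s['orientation'];print(s['ft_torque'],s['joint_efforts'][5],-2*np.degrees(np.arctan2(q[1],q[2])))";  python3 -m jog '[{"dx":0,"dy":0,"dz":0,"rx":0,"ry":0,"rz":-0.015,"claw":0},{"dx":0,"dy":0,"dz":0,"rx":0,"ry":0,"rz":-0.015,"claw":0}]' | grep -E "contact"; done;python3 -c "
from h import *
s=telemetry.sense();q=s['orientation'];print(s['ft_torque'],s['joint_efforts'][5],-2*np.degrees(np.arctan2(q[1],q[2])))"
```

```text
time_s: 9.43
tcp_pos: [0.5371, 0.3789, 0.0565]
orientation: [0.0, 0.798, 0.602, -0.0]
contact_force: [-4.8, -3.0, 6.3]
opening: 0.143
grip_force: 58.7
[-0.71950819  1.10701528  0.09376211] 0.1388073619455099 -105.95732347725394
contact_force: [-5.0, -2.4, 5.6]
[-0.72427723  1.07557677  0.07665439] 0.12648934498429298 -107.30543937645388
contact_force: [-5.2, -2.8, 6.7]
[-0.60963611  1.14384663  0.09504793] 0.11730322614312172 -108.65609524509206
contact_force: [-4.5, -3.2, 5.0]
[-0.70808938  1.08172283  0.13435295] 0.17349036410450935 -109.99935545770492
contact_force: [-4.8, -3.0, 6.3]
[-0.69674879  1.02820387  0.28077044] 0.2749796211719513 -111.32406168912642
```

```bash
for i in 1 2; do python3 -m jog '[{"dx":0,"dy":0,"dz":0,"rx":0,"ry":0,"rz":-0.015,"claw":0},{"dx":0,"dy":0,"dz":0,"rx":0,"ry":0,"rz":-0.015,"claw":0}]' | grep -E "contact"; python3 -c "
from h import *
s=telemetry.sense();q=s['orientation'];print(s['ft_torque'],s['joint_efforts'][5],-2*np.degrees(np.arctan2(q[1],q[2])))"; done
```

```text
contact_force: [-4.5, -3.4, 5.8]
[-0.76122369  1.00744929  0.504864  ] 0.5356616713106632 -112.62324417386928
contact_force: [-5.6, -2.9, 6.2]
[-0.72902607  1.03300802  0.81912298] 0.8795314840972424 -113.9000467637502
```

wing_b is at its stop. I release it and go over wing_d.

```bash
python3 -m jog '[{"dx":0,"dy":0,"dz":0,"rx":0,"ry":0,"rz":0,"claw":40},{"dx":0,"dy":0,"dz":0,"rx":0,"ry":0,"rz":0,"claw":40},{"dx":0,"dy":0,"dz":0,"rx":0,"ry":0,"rz":0,"claw":40},{"dx":0,"dy":0,"dz":0.1,"rx":0,"ry":0,"rz":0,"claw":40},{"dx":0,"dy":0,"dz":0.2,"rx":0,"ry":0,"rz":0,"claw":40}]' && python3 -m jog '[{"dx":-0.083,"dy":-0.251,"dz":0.05,"rx":0,"ry":0,"rz":0.69,"claw":40},{"dx":-0.083,"dy":-0.251,"dz":0.05,"rx":0,"ry":0,"rz":0.69,"claw":40},{"dx":-0.083,"dy":-0.251,"dz":0.05,"rx":0,"ry":0,"rz":0.69,"claw":40},{"dx":-0.083,"dy":-0.251,"dz":0.05,"rx":0,"ry":0,"rz":0.69,"claw":40},{"dx":-0.083,"dy":-0.251,"dz":0.05,"rx":0,"ry":0,"rz":0.69,"claw":40},{"dx":-0.083,"dy":-0.251,"dz":0.05,"rx":0,"ry":0,"rz":0.69,"claw":40},{"dx":-0.083,"dy":-0.251,"dz":0.05,"rx":0,"ry":0,"rz":0.69,"claw":40}]' && python3 - <<'E'
from meas import *
import pickle
m=camera_model("wrist"); im=np.ascontiguousarray(grab_frame("wrist")[:,:,::-1])
cv2.imwrite("pics/w4.png",im); pickle.dump(m,open("w4.pkl","wb")); s=telemetry.sense();q=s['orientation'];print(s["tcp_pos"],s["joints"],-2*np.degrees(np.arctan2(q[1],q[2])))
T=np.linalg.inv(m["world_from_camera"])
for p in [[.5376,.3785,.071,1],[.4955,.2533,.071,1],[.454,.337,.071,1]]:
    r=m["camera_matrix"]@(T@p)[:3]; print(r[:2]/r[2])
E
```

```text
time_s: 11.55
tcp_pos: [0.5374, 0.3789, 0.155]
orientation: [-0.0, 0.839, 0.544, -0.001]
contact_force: [1.4, 0.5, 0.4]
opening: 0.469
grip_force: 0.0
time_s: 12.42
tcp_pos: [0.4965, 0.2537, 0.1799]
orientation: [0.0, 0.439, 0.898, 0.0]
contact_force: [0.3, 0.2, 0.1]
opening: 0.472
grip_force: 0.0
[0.49648517 0.25370479 0.17988758] [ 3.56465092e-01  1.90260738e-01 -2.47558550e-01  1.13256294e+00
  2.17351913e-06  1.26658353e+00] -52.14594522172321
[508.42375975 121.4565223 ]
[316.90865658 242.05920982]
[350.28350071  86.65984208]
```

View pics/w4.png

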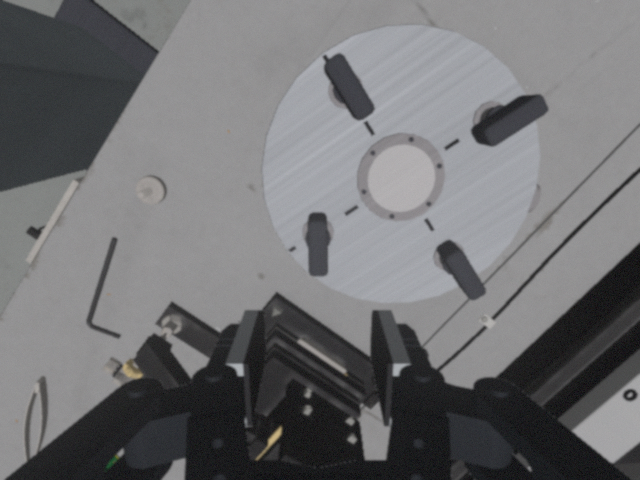

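wing_d sits at (317,243), upright in line with the fingers. wing_c (348,87) and wing_b (510,120) lie along their marks. Before descending I check the clearance to the black fixture.

```bash
python3 - <<'E'
from h import *
import pickle
m=pickle.load(open("w1.pkl","rb")); m4=pickle.load(open("w4.pkl","rb")); d=np.array([.4955,.2533])
for p in [(65,163),(105,222),(172,212),(213,325),(48,172),(65,245),(128,280),(165,345)]:
    for z in (0.02,.08,.14): a=ray(m,p,z); print(p,z,a.round(3),np.linalg.norm(a-d).round(3))
for p in [(278,295),(380,370)]: 
    for z in (0.02,.06): a=ray(m4,p,z);print("w4",p,z,a.round(3),np.linalg.norm(a-d).round(3))
E
```

```text
(65, 163) 0.02 [0.445 0.114] 0.148
(65, 163) 0.08 [0.447 0.15 ] 0.114
(65, 163) 0.14 [0.449 0.187] 0.081
(105, 222) 0.02 [0.502 0.126] 0.128
(105, 222) 0.08 [0.495 0.16 ] 0.093
(105, 222) 0.14 [0.487 0.195] 0.059
(172, 212) 0.02 [0.509 0.187] 0.068
(172, 212) 0.08 [0.5   0.211] 0.042
(172, 212) 0.14 [0.492 0.236] 0.018
(213, 325) 0.02 [0.625 0.185] 0.146
(213, 325) 0.08 [0.597 0.21 ] 0.111
(213, 325) 0.14 [0.57  0.234] 0.077
(48, 172) 0.02 [0.448 0.096] 0.164
(48, 172) 0.08 [0.45  0.136] 0.126
(48, 172) 0.14 [0.451 0.175] 0.09
(65, 245) 0.02 [0.513 0.082] 0.173
(65, 245) 0.08 [0.504 0.123] 0.13
(65, 245) 0.14 [0.495 0.165] 0.088
(128, 280) 0.02 [0.56  0.124] 0.145
(128, 280) 0.08 [0.543 0.158] 0.106
(128, 280) 0.14 [0.526 0.193] 0.067
(165, 345) 0.02 [0.634 0.132] 0.184
(165, 345) 0.08 [0.605 0.165] 0.14
(165, 345) 0.14 [0.576 0.199] 0.097
w4 (278, 295) 0.02 [0.508 0.187] 0.068
w4 (278, 295) 0.06 [0.5   0.204] 0.049
w4 (380, 370) 0.02 [0.617 0.184] 0.14
w4 (380, 370) 0.06 [0.594 0.202] 0.112
```

```bash
python3 -m jog '[{"dx":0,"dy":0,"dz":-0.12,"rx":0,"ry":0,"rz":0,"claw":40},{"dx":0,"dy":0,"dz":-0.2,"rx":0,"ry":0,"rz":0,"claw":40},{"dx":0,"dy":0,"dz":-0.25,"rx":0,"ry":0,"rz":0,"claw":40},{"dx":0,"dy":0,"dz":-0.25,"rx":0,"ry":0,"rz":0,"claw":40}]' 60 && python3 -m jog '[{"dx":0,"dy":0,"dz":0,"rx":0,"ry":0,"rz":0,"claw":0},{"dx":0,"dy":0,"dz":0,"rx":0,"ry":0,"rz":0,"claw":0},{"dx":0,"dy":0,"dz":0,"rx":0,"ry":0,"rz":0,"claw":0},{"dx":0,"dy":0,"dz":0,"rx":0,"ry":0,"rz":0,"claw":0},{"dx":0,"dy":0,"dz":0,"rx":0,"ry":0,"rz":0,"claw":0}]' 60
```

```text
time_s: 12.98
tcp_pos: [0.4941, 0.2529, 0.0526]
orientation: [-0.002, 0.439, 0.898, -0.002]
contact_force: [0.2, 0.5, -0.1]
opening: 0.472
grip_force: 0.0
time_s: 13.6
tcp_pos: [0.4967, 0.2535, 0.0564]
orientation: [0.001, 0.439, 0.899, 0.0]
contact_force: [-3.4, -2.3, 5.6]
opening: 0.146
grip_force: 58.7
```

```bash
python3 -m jog '[{"dx":0,"dy":0,"dz":0,"rx":0,"ry":0,"rz":-0.11,"claw":0},{"dx":0,"dy":0,"dz":0,"rx":0,"ry":0,"rz":-0.22,"claw":0},{"dx":0,"dy":0,"dz":0,"rx":0,"ry":0,"rz":-0.33,"claw":0},{"dx":0,"dy":0,"dz":0,"rx":0,"ry":0,"rz":-0.44,"claw":0},{"dx":0,"dy":0,"dz":0,"rx":0,"ry":0,"rz":-0.54,"claw":0},{"dx":0,"dy":0,"dz":0,"rx":0,"ry":0,"rz":-0.6,"claw":0},{"dx":0,"dy":0,"dz":0,"rx":0,"ry":0,"rz":-0.6,"claw":0}]'; for i in 1 2 3 4; do python3 -c "
from h import *
s=telemetry.sense();q=s['orientation'];print(s['ft_torque'],s['joint_efforts'][5],-2*np.degrees(np.arctan2(q[1],q[2])))";  python3 -m jog '[{"dx":0,"dy":0,"dz":0,"rx":0,"ry":0,"rz":-0.015,"claw":0},{"dx":0,"dy":0,"dz":0,"rx":0,"ry":0,"rz":-0.015,"claw":0}]' | grep -E "contact"; done;python3 -c "
from h import *
s=telemetry.sense();q=s['orientation'];print(s['ft_torque'],s['joint_efforts'][5],-2*np.degrees(np.arctan2(q[1],q[2])))"
```

```text
time_s: 14.48
tcp_pos: [0.497, 0.2536, 0.0564]
orientation: [0.001, 0.799, 0.602, 0.001]
contact_force: [-2.3, -3.0, 6.4]
opening: 0.142
grip_force: 58.6
[-0.52277858  0.57530782  0.10067416] 0.16696267761290073 -106.02833532184519
contact_force: [-2.6, -2.4, 5.5]
[-0.54934056  0.55263565  0.08215458] 0.10528298327699304 -107.35259549006777
contact_force: [-1.8, -2.4, 4.9]
[-0.61218948  0.59834393  0.0851403 ] 0.10321812937036157 -108.70265227457097
contact_force: [-1.9, -1.2, 5.9]
[-0.5596357   0.51142688  0.05626828] 0.09780168067663908 -110.05531376470078
contact_force: [-2.0, -2.5, 5.7]
[-0.59516174  0.51930539  0.15643409] 0.2016698755323887 -111.38303220667538
```

```bash
for i in 1 2 3; do python3 -m jog '[{"dx":0,"dy":0,"dz":0,"rx":0,"ry":0,"rz":-0.015,"claw":0},{"dx":0,"dy":0,"dz":0,"rx":0,"ry":0,"rz":-0.015,"claw":0}]' | grep -E "contact"; python3 -c "
from h import *
s=telemetry.sense();q=s['orientation'];print(s['ft_torque'],s['joint_efforts'][5],-2*np.degrees(np.arctan2(q[1],q[2])))"; done
```

```text
contact_force: [-2.4, -3.3, 6.0]
[-0.60691885  0.49213102  0.39254066] 0.46372124925255775 -112.67767604151956
contact_force: [-2.3, -3.6, 5.7]
[-0.64695444  0.50427997  0.69863336] 0.7645722292363644 -113.9662609588968
contact_force: [-2.2, -3.3, 5.9]
[-0.70840909  0.55693938  1.16044538] 1.206260360777378 -115.22917193890285
```

wing_d is at its stop. I release it, rise and take a final look from over the chamber centre.

```bash
python3 -m jog '[{"dx":0,"dy":0,"dz":0,"rx":0,"ry":0,"rz":0,"claw":40},{"dx":0,"dy":0,"dz":0,"rx":0,"ry":0,"rz":0,"claw":40},{"dx":0,"dy":0,"dz":0,"rx":0,"ry":0,"rz":0,"claw":40},{"dx":0,"dy":0,"dz":0.1,"rx":0,"ry":0,"rz":0,"claw":40},{"dx":0,"dy":0,"dz":0.2,"rx":0,"ry":0,"rz":0,"claw":40}]' && python3 -m jog '[{"dx":0.04,"dy":0.12,"dz":0.18,"rx":0,"ry":0,"rz":0.98,"claw":40},{"dx":0.04,"dy":0.12,"dz":0.18,"rx":0,"ry":0,"rz":0.98,"claw":40},{"dx":0.04,"dy":0.12,"dz":0.18,"rx":0,"ry":0,"rz":0.98,"claw":40},{"dx":0.04,"dy":0.12,"dz":0.18,"rx":0,"ry":0,"rz":0.98,"claw":40},{"dx":0.04,"dy":0.12,"dz":0.18,"rx":0,"ry":0,"rz":0.98,"claw":40},{"dx":0.04,"dy":0.12,"dz":0.18,"rx":0,"ry":0,"rz":0.98,"claw":40},{"dx":0.04,"dy":0.12,"dz":0.18,"rx":0,"ry":0,"rz":0.98,"claw":40},{"dx":0.04,"dy":0.12,"dz":0.18,"rx":0,"ry":0,"rz":0.98,"claw":40}]' && python3 -m jog '[{"dx":0.03,"dy":0,"dz":0,"rx":0,"ry":0,"rz":0.1,"claw":40},{"dx":0.03,"dy":0,"dz":0,"rx":0,"ry":0,"rz":0.1,"claw":40},{"dx":0.03,"dy":0,"dz":0,"rx":0,"ry":0,"rz":0.1,"claw":40}]' && python3 - <<'E'
from h import *
im=grab_frame("wrist")[:,:,::-1]
cv2.imwrite("pics/w5.png",cv2.resize(im[20:340,140:500],None,fx=1.8,fy=1.8,interpolation=cv2.INTER_CUBIC))
E
```

```text
time_s: 16.85
tcp_pos: [0.4956, 0.2535, 0.1551]
orientation: [-0.0, 0.846, 0.534, -0.001]
contact_force: [0.7, -0.4, -0.3]
opening: 0.47
grip_force: 0.0
time_s: 17.85
tcp_pos: [0.5163, 0.3137, 0.2446]
orientation: [-0.0, 0.252, 0.968, 0.0]
contact_force: [-1.1, 0.4, 0.3]
opening: 0.469
grip_force: 0.0
time_s: 18.23
tcp_pos: [0.5309, 0.3136, 0.2446]
orientation: [-0.0, 0.179, 0.984, -0.0]
contact_force: [-0.4, -0.8, 0.2]
opening: 0.47
grip_force: 0.0
```

View pics/w5.png

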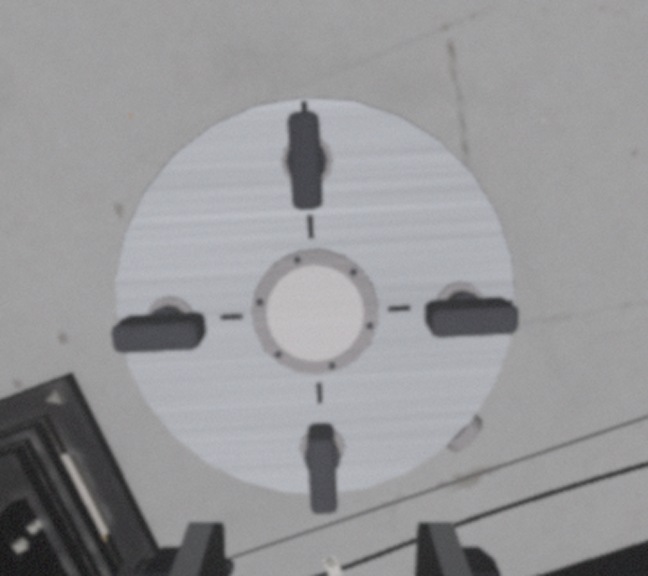

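All four blades lie along their marks: wing_c (305,160), wing_b (470,317), wing_d (158,330) and the tight bolt (320,468). The gripper is clear, so I hand the job in.

```bash
python3 -c "
from plant import order; print(order.finish_job())"
```

```text
the job is handed in; nothing more can be done
None
```

The pass is finished: wing_c, then wing_b, then wing_d were turned clockwise to their stops, their blades in line with their marks in the last picture, and the job was handed in at about 18 s with the gripper clear.

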